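# Set the bench dog for planing a model barn wall

### The arm

A 7-joint arm with a two-finger parallel gripper is mounted at the origin on the work surface. World frame = base frame: x ahead of the robot, y to its left, z up, the work surface at z = 0. Lengths are in m, angles in rad, forces in N, time in s.
With the tool pointing down it reaches from about 0.425 to 0.875 m from the base axis. Payload 8.4 kg.
Tool frame: the origin (TCP) lies on the centre line of the jaws, within the pads' length; the fingertips stand 22 mm ahead of it and the grasp point (between the pads) lies 3 mm ahead of it; z points along the fingers, y is the line along which they close (so a half turn about z gives the same grasp; the last joint's range is limited). The gripper opens to 85 mm and grips with 20 to 120 N. Pads are 22 mm wide; open, the fingers measure 114 mm over their backs; the gripper's body (76 mm by 85 mm) begins 54 mm behind the grasp point. The pads swing forward as they close: fully open they stand 13 mm farther back than shut.
Start: joints at [1.131, 0.333, 0.04, 1.465, -0.013, 1.343, -0.059], TCP at [0.217, -0.613, 0.253] pointing down, gripper open.
Joint ranges: [-2.58, 2.58], [-0.38, 2.09], [-1.3, 1.39], [0.25, 2.4], [-1.5, 4.64], [0.08, 2.09], [-2.65, 2.65]. Speed limits (rad/s): [2.22, 2.22, 2.79, 2.79, 3.14, 3.14, 3.14].

### API

Orientations are given as a unit quaternion [x, y, z, w].
In Python, from rig import sensors, cams, manip gives the robot as it stands.
- The arm moves only by the tool carry_out, never from a script. Its argument "steps" is a list of rows, each an object with "fingers": the opening, from -1 (shut) to 1 (fully open); "travel": the shift along the tool's x, y, z in units of 2 cm (1.0 is 2 cm), a list of three; "twist": the turn about the tool's z in units of pi/4 rad (1.0 is pi/4 rad). A call has 1 to 8 rows; each row shifts and turns the commanded pose from where the row before left it, along the tool's axes as they then stand; what a row does not reach is not made up. A row lasts 1/8 s, in which the tool goes at most 62.5 mm and 10.7 degrees, less where a joint would pass 70% of its speed; a pose out of reach is approached as far as the arm can. A call with a number of a shift or a turn outside -1 to 1 is refused whole. A call with a gripper value outside its range is refused whole. The fingers move at their own pace and stop on an object; the grip force is fixed at half the most. Time passes only in rows, so rows that do not move let the fingers close. It gives the time, the measured TCP pose, the force, the opening and the grip force at its end, in the units of the state.
- sensors.read_state(): the state, without advancing time (a new reading comes with each control period).
- cams.grab_frame(name): name is "scene" or "side" or "wrist"; returns the picture (480x640x3 uint8, red, green, blue); there is no depth.
- cams.camera_info(name): a dict with "intrinsics" (3x3 intrinsics, pixels), "rvec" (rotation vector, rad) and "tvec" (3), from world to camera coordinates, as OpenCV has them. Camera axes: x right, y down, z forward; pixel columns grow to the right and rows downward; lengths in m; the calibration is good to about 2 mm. A picture is of the moment at which its call begins: read the wrist's pose just before it. camera_info takes no time and is no camera call; for the wrist camera it gives the pose at the moment of the call.
- manip.close_job(): hands the job in; it is judged then, once.
The state is a dict: "time_s": time; "qpos": joint angles; "dq": joint speeds; "joint_torque": joint torques, N m; "ee_pos": TCP position; "orientation": TCP orientation; "contact_force": force on the tool from outside, world axes, zero at the start; "wrist_torque": the same for the moment, N m; "opening": finger opening in m; "grasp_force": force on a finger pad.
Only numpy, scipy, OpenCV 4.12 (cv2) and the standard library are available. Lean on these libraries where they do the work, as an engineer would, in place of code of your own. Each camera call takes 0.05 s, during which the arm holds its last target. There are 200 camera calls.

### The job

Get the model barn wall ready for planing: turn the bench dog that stands proud of the board until its flat squarely faces the end of the wall panel, then drive it down with the mallet, not with the gripper itself, until its head sits right down on the board. Finish with the panel lying along the fence and its end butted up against the dog's flat, and the mallet put down on the table clear of the board. Leave everything else where it is.

Things in the scene. Friction and masses are not known exactly. Their poses are not given: they have to be found in the camera images.
- board: plywood work-holding board, 300 mm (x) by 430 mm (y), top 48 mm above the table. Origin under its centre, z up; at yaw 0 x points away from the robot (yaw varies). Dark 20 mm dog holes 64 mm apart. A fixed aluminium fence lies on it along y: x +49 to +79, y -70 to +190, 16 mm high, with two black knobs (34 mm across, tops 34 mm above the board's top) at x +64, y 0 and +128
- dog: bench dog, an aluminium pin in the board's hole at x 0, y -128 mm (board frame). Its head is a D from above: a disc of 30 mm diameter, 18 mm high, cut by one flat 8 mm from the axis; below it a 20 mm shank runs down into the board. Origin on the axis at the head's underside; z up; its +y points straight out of the flat
- dog_flat (a point): middle of the top edge of the flat: 8 mm out from the dog's axis, at the height of the head's top (18 mm above the head's underside); same axes as the dog
- dog_lift (a joint): how far the dog stands proud: height (m) of the head's underside above the board's top; 0 = head sitting on the board (a firm stop), 0.016 to 0.022 at the start, 0.030 at most. A spring catch holds it at any height; about 10 N moves it up or down and it does not spring back
- dog_turn (a joint): turn (rad) of the dog about its upright axis; 0 = the flat squarely faces the panel's end (the board's +y), positive anticlockwise from above; 0.6 to 1.9 at the start, free from -3.14 to 3.14. The catch holds it with about 0.08 N m
- panel: pine wall panel of a model barn, loose, lying flat on the board by the fence: 96 mm (x) by 200 mm (y), 24 mm thick, about 0.22 kg, three 36 mm square window openings along its middle. Origin under its centre; axes nearly the board's; its +x edge is within about 2 mm of the fence, along which it slides. Its middle line meets the dog's axis
- panel_end (a point): middle of the panel's end towards the dog, at its underside (100 mm from the origin along -y); 30 to 70 mm from the set flat at the start, touching it when butted
- panel_rear (a point): middle of the panel's other end, at its underside (100 mm from the origin along +y)
- mallet: soft-faced mallet, about 0.45 kg, standing on one face, handle level: head 84 mm tall with white 40 mm round faces above and below a dark steel middle; wooden handle 22 mm wide, 28 mm deep, out to 170 mm along its -x, its middle 42 mm above the foot. Origin at the centre of the lower face, z up. It and the glue bottle stand one on each side of the board, either way round
- mallet_grip (a point): point in the middle of the handle, 55 mm from the head's axis and 42 mm above the lower face; a good place to hold it; the centre of mass is about 44 mm from it towards the head
- glue: bystander: cream plastic glue bottle with a black nozzle, 58 mm across, 178 mm tall; origin under its centre
- plane: bystander: small steel block plane, 160 x 48 x 60 mm, lying on its sole; origin under its centre
- tin: bystander: round paint tin, 84 mm across, 91 mm tall; origin under its centre
- silo: bystander: model silo, grey ribbed cylinder with a domed top, 60 mm across, 179 mm tall; origin under its centre
- jar: bystander: small lidded glass jar of brass pins, 44 mm across, 45 mm tall, standing on the board behind the fence; origin under its centre
- sander: bystander: cork sanding block, 40 x 90 x 30 mm, lying on the board in front of the panel; origin under its centre
- trysquare: bystander: try square lying flat, 95 mm dark wooden stock and 150 mm steel blade, 15 mm tall; origin at the free end of the stock's underside
Things that resemble listed ones, but are neither listed nor needed, are in the scene too. What is meant by the panel is not pink, and is the smaller of those in its own colour.

How it is judged:
By the outcome, as a careful person would: the job done as asked, in the order asked, and still so for the second after the job is handed in, with the robot touching nothing.
It also fails if it takes over 72 s, if anything falls off the work surface, if the arm or the gripper's body presses on something with over 40 N, if the wrist force passes 120 N, or if a joint passes its speed limit or range.

## Working session

There is one attempt and no reset: what is moved stays moved. The work goes in short steps, Python scripts to look and compute and a tool call to move; the robot and the scene stay as the last step left them, time stands still between calls to the robot, and variables do not carry over. Pictures are saved under pics/ and viewed, at most 13 in all, crops included, and the job is handed in when it is done.

Besides the shell and the picture viewer there is one more tool, called after "Emit:" by a JSON object that holds its "method" and its "body". carry_out: Moves the arm, as the interface text tells. Shifts and turns lie within -1 to 1; 1 stands for 2 cm of shift or pi/4 rad of turn. Its arguments: {"type":"object","properties":{"steps":{"type":"array","items":{"type":"object","properties":{"fingers":{"type":"number"},"travel":{"type":"array","items":{"type":"number","minimum":-1,"maximum":1}},"twist":{"type":"number","minimum":-1,"maximum":1}}}}},"required":["steps"]}

```bash
mkdir -p pics; ls; cat > h.py <<'E'
import numpy as np, cv2
from rig import sensors, cams, manip
def cam(n):
    i=cams.camera_info(n); K=np.array(i["intrinsics"],float); R=cv2.Rodrigues(np.array(i["rvec"],float))[0]; t=np.array(i["tvec"],float).ravel()
    return K,R,t
def ray(c,px,z):
    K,R,t=c; px=np.atleast_2d(np.array(px,float)); d=np.c_[px,np.ones(len(px))]@np.linalg.inv(K).T@R; o=-R.T@t
    return o+d*((z-o[2])/d[:,2])[:,None]
def proj(c,P):
    K,R,t=c; p=(np.atleast_2d(P)@R.T+t)@K.T; return p[:,:2]/p[:,2:]
def save(n,im): cv2.imwrite("pics/"+n,cv2.cvtColor(im,cv2.COLOR_RGB2BGR))
E
python3 - <<'E'
from h import *
print(sensors.read_state())
for n in("scene","side"):
    im=cams.grab_frame(n); np.save(n+".npy",im); save(n+".png",im)
    K,R,t=cam(n); print(n,K.tolist(),(-R.T@t).round(3),R[2].round(2))
E
```

```text
pics
{'time_s': 0.0, 'qpos': array([ 1.13080686,  0.33387964,  0.03990312,  1.46630054, -0.01336184,
        1.34332239, -0.058497  ]), 'dq': array([ 0.00191286,  0.0002923 , -0.0018802 , -0.00016261,  0.00105238,
        0.00152898, -0.00067133]), 'joint_torque': array([ 7.35794620e-04, -6.58563781e+01,  1.36611320e+00, -4.05555975e+01,
        1.69070094e-02,  1.26169960e-02,  8.18915146e-05]), 'ee_pos': array([ 0.21704812, -0.61222362,  0.25242755]), 'orientation': array([ 9.85520431e-01,  1.69554723e-01, -2.16119794e-04, -7.93408950e-04]), 'contact_force': array([ 0.0213742 , -0.04541578, -0.4625403 ]), 'wrist_torque': array([ 0.01693853,  0.04570446, -0.01696986]), 'grasp_force': 0.0, 'opening': 0.08537078562502741}
scene [[598.3480551429998, 0.0, 325.4380154337076], [0.0, 598.3480551429998, 239.49374003985886], [0.0, 0.0, 1.0]] [1.412 0.294 1.342] [-0.59 -0.19 -0.79]
side [[604.7448320105412, 0.0, 325.07892583717074], [0.0, 604.7448320105412, 241.67198805422183], [0.0, 0.0, 1.0]] [-0.133 -1.204  1.031] [ 0.36  0.72 -0.59]
```

View pics/scene.png

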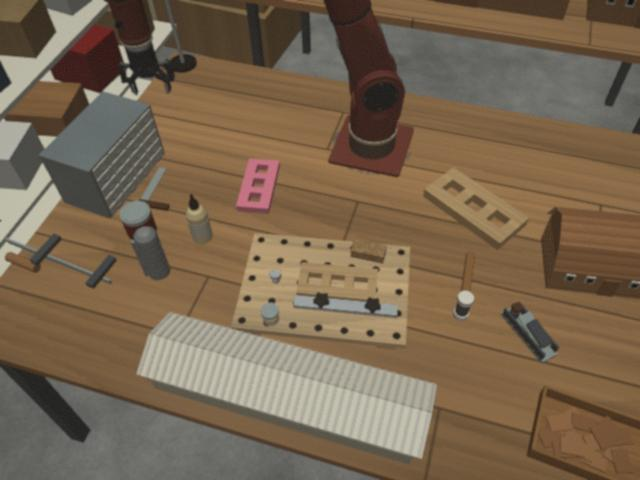

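View pics/side.png

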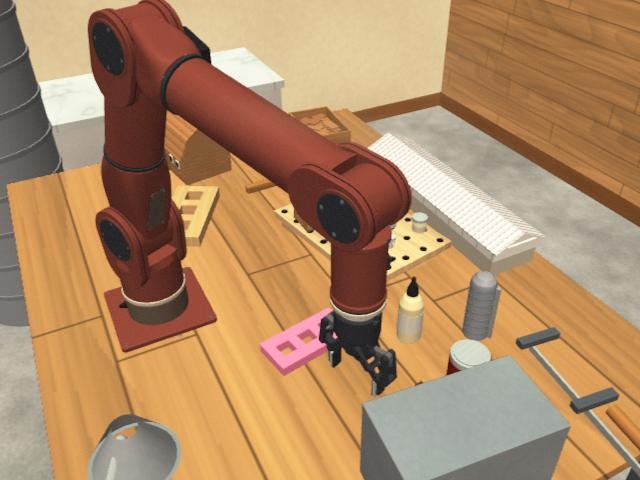

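The scene view shows these candidates for the panel:
- The small pine one by the fence at (337,278).
- A larger pine one at (475,205), the decoy.
- The pink one at (258,185), the decoy.

The pin candidates are the dog at (275,277) and the jar at (270,313). The mallet head is at (464,303), with its handle running to (470,257); the tool at (60,258) is a clamp. I choose the pine panel on the board, the pin at (275,277) and the mallet at (464,303), and check them in a crop.

```bash
python3 - <<'E'
from h import *
im=np.load("scene.npy"); c=cam("scene")
cr=im[225:350,225:485]; save("crop1.png",cv2.resize(cr,None,fx=3,fy=3,interpolation=cv2.INTER_CUBIC))
print("corners",ray(c,[(255,234),(411,238),(405,342),(233,330)],.048).round(4).tolist())
# dark holes
hsv=cv2.cvtColor(im,cv2.COLOR_RGB2HSV); m=(hsv[...,2]<85).astype(np.uint8); m[:225]=0;m[350:]=0;m[:,:225]=0;m[:,420:]=0
n,l,s,ce=cv2.connectedComponentsWithStats(m)
for i in range(1,n):
    if s[i,4]>8: print(ce[i].round(1),s[i,4],ray(c,ce[i],.048)[0,:2].round(4))
print("mallet top",ray(c,(465,298),.084).round(3),"handle end",ray(c,(470,256),.056).round(3))
print("dog top",ray(c,(275,274),.086).round(3))
E
```

```text
corners [[0.4844, -0.212, 0.048], [0.376, 0.2049, 0.048], [0.6941, 0.2577, 0.048], [0.7827, -0.1544, 0.048]]
[260.9 239.6] 17 [ 0.4982 -0.1893]
[283.8 241.5] 18 [ 0.4866 -0.1266]
[306.9 243.6] 19 [ 0.4755 -0.0635]
[330.  245.7] 18 [ 0.4645 -0.0008]
[400.8 251.9] 19 [0.4306 0.1885]
[256.2 257.9] 17 [ 0.5605 -0.1791]
[280.  260.3] 18 [ 0.5498 -0.115 ]
[399.7 271.2] 20 [0.4934 0.1996]
[251.6 277.5] 19 [ 0.6235 -0.1676]
[398.5 291.5] 20 [0.5566 0.2106]
[321.  299.9] 159 [0.6374 0.0274]
[246.7 298.1] 24 [ 0.6867 -0.1564]
[271.6 300.2] 17 [ 0.6745 -0.0931]
[372.3 304.9] 158 [0.6147 0.1561]
[398.7 313.1] 14 [0.6194 0.2254]
[241.5 320. ] 26 [ 0.7503 -0.145 ]
[292.4 324.9] 27 [ 0.7273 -0.0188]
[318.  327.5] 30 [0.7161 0.0441]
[343.7 330.1] 24 [0.7051 0.1067]
[369.9 332.8] 26 [0.694  0.1702]
[396.1 335.4] 28 [0.6826 0.2332]
mallet top [[0.552 0.374 0.084]] handle end [[0.398 0.368 0.056]]
dog top [[ 0.619 -0.101  0.086]]
```

View pics/crop1.png

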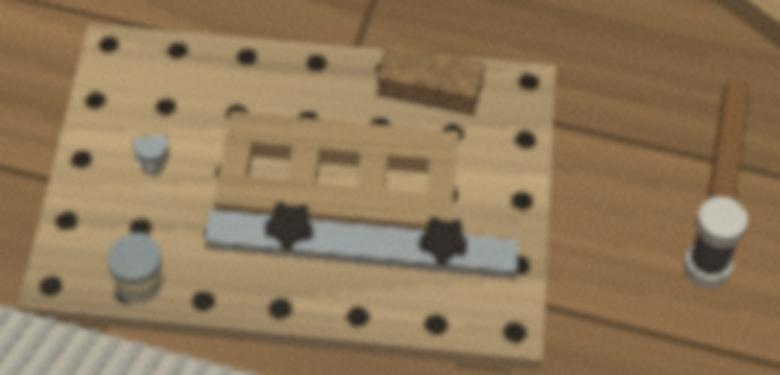

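The crop confirms it: the dog pin is at about crop (151,150), the small pine panel at (337,168) against the fence, and the mallet head at (722,218) with its handle running up to (735,85). Now I fit the board and plan the approach.

```bash
cat >> h.py <<'E'
def yaw(q): # heading of tool x
    x,y,z,w=q; return np.arctan2(2*(x*y+w*z),1-2*(y*y+z*z))
def go(p,psi=None):
    s=sensors.read_state(); e=s["ee_pos"]; a=yaw(s["orientation"]); d=np.array(p)-e
    tx=np.array([np.cos(a),np.sin(a)]); ty=np.array([np.sin(a),-np.cos(a)])
    print("units tool x,y,z:",np.round([d[:2]@tx/.02,d[:2]@ty/.02,-d[2]/.02],2),end=" ")
    if psi is not None:
        t=-(psi-a); t=(t+np.pi/2)%np.pi-np.pi/2; print("twist units",round(t/(np.pi/4),3),"deg",np.degrees(t).round(1))
E
cat > bfit.py <<'E'
from h import *
im=np.load("scene.npy"); c=cam("scene")
W=np.array([[.4982,-.1893],[.4866,-.1266],[.4755,-.0635],[.4645,-.0008],[.4306,.1885],[.5605,-.1791],[.5498,-.115],[.4934,.1996],[.6235,-.1676],[.5566,.2106],[.6867,-.1564],[.7503,-.145],[.7273,-.0188],[.7161,.0441],[.7051,.1067],[.694,.1702],[.6826,.2332]])
B=.064*np.array([[-2,-3],[-2,-2],[-2,-1],[-2,0],[-2,3],[-1,-3],[-1,-2],[-1,3],[0,-3],[0,3],[1,-3],[2,-3],[2,-1],[2,0],[2,1],[2,2],[2,3]])
Wc,Bc=W-W.mean(0),B-B.mean(0)
th=np.arctan2((Bc[:,0]*Wc[:,1]-Bc[:,1]*Wc[:,0]).sum(),(Bc*Wc).sum())
R2=np.array([[np.cos(th),-np.sin(th)],[np.sin(th),np.cos(th)]]); b0=W.mean(0)-R2@B.mean(0)
def b2w(p): return b0+np.array(p)@R2.T
def w2b(p): return (np.array(p)[...,:2]-b0)@R2
E
python3 - <<'E'
from bfit import *
print("b0",b0,"th",th,np.degrees(th),"res",np.abs(W-b2w(B)).max())
print("dog axis",b2w([0,-.128]))
p=ray(c,[(225+231/3,225+118/3),(225+456/3,225+134/3),(225+217/3,225+192/3)],.072); print("panel top corners NL,NR,.. board",w2b(p).round(4).tolist())
P=225+np.array([[722,217]])/3; print("mallet",ray(c,P,.084))
print("foot",ray(c,225+np.array([[708,272]])/3,0)); print("hand end",ray(c,225+np.array([[738,83]])/3,.056))
print("glue",ray(c,(203,238),0),"jar",ray(c,(270,308),.093))
K,R,t=cam("wrist"); s=sensors.read_state(); T=yaw(s["orientation"]); o=-R.T@t
d=o-s["ee_pos"]; print("K",K[0,0],"cam offset tool",d[:2]@[np.cos(T),np.sin(T)],d[:2]@[np.sin(T),-np.cos(T)],-d[2],"fwd",R[2],"look z.085",ray((K,R,t),(320,240),.085))
h=b2w([0,-.128]); go([*h,.253],th)
E
```

```text
b0 [0.59024463 0.0216991 ] th 0.17575063042260905 10.069769369979026 res 0.0005665261200116789
dog axis [ 0.61262508 -0.10432913]
panel top corners NL,NR,.. board [[-0.0403, -0.0634], [-0.0453, 0.1323], [0.0371, -0.064]]
mallet [[0.54990901 0.37576492 0.084     ]]
foot [[0.55153706 0.37837758 0.        ]]
hand end [[0.38604461 0.36937243 0.056     ]]
glue [[ 0.50593776 -0.36865938  0.        ]] jar [[ 0.72213405 -0.07562826  0.093     ]]
K 342.3128882287692 cam offset tool 0.07671724999073262 -0.00020200058185020422 -0.1195399448726806 fwd [-0.28642477 -0.10069484 -0.95279662] look z.085 [[ 0.1984853  -0.62039135  0.085     ]]
units tool x,y,z: [ 27.13 -17.33  -0.03] twist units 0.21 deg 9.5
```

Emit:
{"method": "carry_out", "body": {"steps": [{"travel": [1, -0.64, 0], "twist": 0, "fingers": 1}, {"travel": [1, -0.64, 0], "twist": 0, "fingers": 1}, {"travel": [1, -0.64, 0], "twist": 0, "fingers": 1}, {"travel": [1, -0.64, 0], "twist": 0, "fingers": 1}, {"travel": [1, -0.64, 0], "twist": 0, "fingers": 1}, {"travel": [1, -0.64, 0], "twist": 0, "fingers": 1}, {"travel": [1, -0.64, 0], "twist": 0, "fingers": 1}, {"travel": [1, -0.64, 0], "twist": 0, "fingers": 1}]}}

```text
time_s: 1.1
ee_pos: [0.3353, -0.4603, 0.2535]
orientation: [0.985, 0.17, 0.0, -0.0]
contact_force: [0.1, -0.5, -0.7]
opening: 0.0855
grasp_force: 0.0
```

Emit:
{"method": "carry_out", "body": {"steps": [{"travel": [1, -0.64, 0], "twist": 0, "fingers": 1}, {"travel": [1, -0.64, 0], "twist": 0, "fingers": 1}, {"travel": [1, -0.64, 0], "twist": 0, "fingers": 1}, {"travel": [1, -0.64, 0], "twist": 0, "fingers": 1}, {"travel": [1, -0.64, 0], "twist": 0, "fingers": 1}, {"travel": [1, -0.64, 0], "twist": 0, "fingers": 1}, {"travel": [1, -0.64, 0], "twist": 0, "fingers": 1}, {"travel": [1, -0.64, 0], "twist": 0, "fingers": 1}]}}

```text
time_s: 2.1
ee_pos: [0.4512, -0.3102, 0.2535]
orientation: [0.985, 0.17, 0.0, 0.0]
contact_force: [-0.3, -0.0, -0.2]
opening: 0.0854
grasp_force: 0.0
```

Emit:
{"method": "carry_out", "body": {"steps": [{"travel": [1, -0.64, 0], "twist": 0, "fingers": 1}, {"travel": [1, -0.64, 0], "twist": 0, "fingers": 1}, {"travel": [1, -0.64, 0], "twist": 0, "fingers": 1}, {"travel": [1, -0.64, 0], "twist": 0, "fingers": 1}, {"travel": [1, -0.64, 0], "twist": 0, "fingers": 1}, {"travel": [1, -0.64, 0], "twist": 0, "fingers": 1}, {"travel": [1, -0.64, 0], "twist": 0, "fingers": 1}, {"travel": [1, -0.64, 0], "twist": 0, "fingers": 1}]}}

```text
time_s: 3.1
ee_pos: [0.5672, -0.1601, 0.2535]
orientation: [0.985, 0.17, 0.0, 0.0]
contact_force: [0.1, 0.1, -0.1]
opening: 0.085
grasp_force: 0.0
```

Emit:
{"method": "carry_out", "body": {"steps": [{"travel": [1, -0.64, 0], "twist": 0.21, "fingers": 1}, {"travel": [0.9, -0.64, 0], "twist": 0, "fingers": 1}, {"travel": [0.9, -0.5, 0], "twist": 0, "fingers": 1}, {"travel": [0, 0, 0], "twist": 0, "fingers": 1}]}}

```text
time_s: 3.6
ee_pos: [0.6139, -0.1133, 0.253]
orientation: [0.996, 0.09, -0.0, -0.0]
contact_force: [0.2, -0.3, -0.2]
opening: 0.0853
grasp_force: 0.0
```

```bash
cat > wpic.py <<'E'
from h import *
import sys
def shot(name):
    c=cam("wrist"); im=cams.grab_frame("wrist"); np.save(name+".npy",im); np.savez(name+"_c.npz",K=c[0],R=c[1],t=c[2]); save(name+".png",im); return c,im
if __name__=="__main__":
    from bfit import *
    shot(sys.argv[1]); s=sensors.read_state(); print(s["time_s"],s["ee_pos"],np.degrees(yaw(s["orientation"])),s["qpos"].round(2))
    print("to dog"); go([*b2w([0,-.128]),.253],th)
E
python3 wpic.py w1
```

```text
3.65 [ 0.6132576  -0.11466339  0.25299883] 10.224132463191125 [ 0.39  0.3  -0.35  1.52  0.1   1.34 -1.36]
to dog
units tool x,y,z: [ 0.06 -0.51 -0.  ] twist units 0.003 deg 0.2
```

View pics/w1.png

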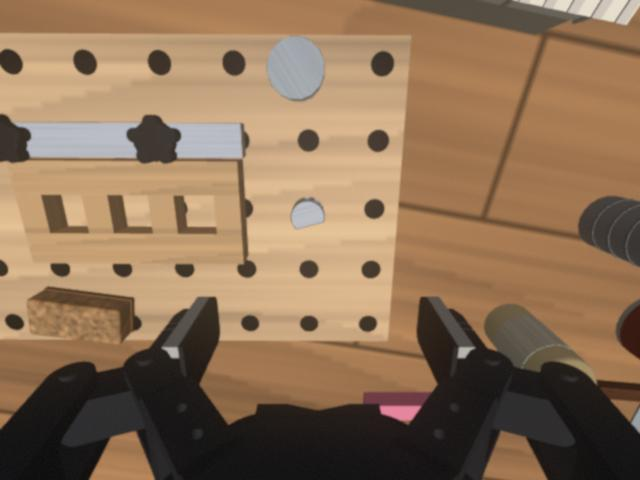

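The wrist view shows the dog head at (307,212) with its flat facing down and slightly right, from (297,229) to (325,218), so the turn is about 1.9 rad. Panel, jar and sander are all clear of it. Now I measure the flat's direction and the panel.

```bash
python3 - <<'E'
from bfit import *
im=np.load("w1.npy"); z=np.load("w1_c.npz"); c=(z["K"],z["R"],z["t"])
hsv=cv2.cvtColor(im,cv2.COLOR_RGB2HSV)
# holes for local registration
m=(hsv[...,2]<90).astype(np.uint8); n,l,s,ce=cv2.connectedComponentsWithStats(m)
for p in [(383,63),(378,140),(374,209),(371,269),(368,323),(308,140),(308,269),(309,323),(233,62)]:
    i=l[p[1],p[0]]
    w=ray(c,ce[i],.048)[0,:2]; b=w2b(w); print(p,s[i,4],(b*1000).round(1), "err mm",((b-np.round(b/.064)*.064)*1000).round(1))
m=((hsv[...,1]<60)&(hsv[...,2]>120)).astype(np.uint8)
sub=np.zeros_like(m); sub[190:240,280:335]=m[190:240,280:335]
cs,_=cv2.findContours(sub,0,1); k=max(cs,key=cv2.contourArea)[:,0]
b=w2b(ray(c,k,.085))*1000
print(k.min(0),k.max(0)); print(b.round(1).tolist())
E
```

```text
(383, 63) 394 [ 127.2 -191.4] err mm [-0.8  0.6]
(378, 140) 304 [  63.2 -191.5] err mm [-0.8  0.5]
(374, 209) 244 [  -0.6 -191.4] err mm [-0.6  0.6]
(371, 269) 202 [ -64.4 -191.3] err mm [-0.4  0.7]
(368, 323) 179 [-128.4 -191.3] err mm [-0.4  0.7]
(308, 140) 296 [  63.2 -127.6] err mm [-0.8  0.4]
(308, 269) 199 [ -64.5 -127.5] err mm [-0.5  0.5]
(309, 323) 175 [-128.3 -127.4] err mm [-0.3  0.6]
(233, 62) 398 [127.2 -63.7] err mm [-0.8  0.3]
[291 197] [324 228]
[[17.9, -125.8], [17.0, -124.9], [17.0, -124.1], [17.0, -124.9], [16.2, -125.8], [15.3, -125.8], [14.4, -124.9], [14.4, -124.1], [14.4, -123.2], [13.5, -122.3], [13.5, -121.5], [13.5, -120.6], [12.7, -119.8], [11.8, -118.9], [11.8, -118.0], [11.8, -117.2], [10.9, -117.2], [10.0, -116.3], [9.1, -116.3], [8.2, -115.4], [7.4, -115.4], [6.5, -114.5], [5.6, -114.5], [4.7, -114.5], [3.8, -113.6], [2.9, -113.6], [2.0, -113.6], [1.1, -113.5], [0.2, -113.5], [-0.7, -113.5], [-1.6, -113.5], [-2.5, -113.5], [-3.4, -113.5], [-4.3, -114.3], [-5.2, -114.3], [-6.1, -115.1], [-7.0, -115.1], [-7.9, -116.0], [-8.8, -116.0], [-9.7, -116.8], [-9.
[... 420 characters left out ...]
140.5], [-3.2, -141.3], [-2.3, -141.3], [-1.4, -142.2], [-0.5, -142.2], [0.4, -142.2], [1.3, -142.2], [2.2, -142.1], [3.0, -141.3], [3.9, -141.3], [4.8, -141.3], [5.7, -141.2], [6.6, -141.2], [7.5, -141.2], [8.4, -141.2], [9.2, -140.4], [10.1, -140.3], [11.0, -140.3], [11.9, -139.5], [12.7, -138.6], [13.6, -137.7], [14.5, -136.9], [15.3, -136.9], [16.2, -136.0], [16.2, -135.2], [17.1, -134.3], [17.1, -133.5], [17.1, -132.6], [17.1, -131.8], [17.1, -132.6], [16.2, -133.5], [15.3, -133.5], [14.5, -132.6], [14.5, -131.8], [14.5, -130.9], [14.4, -130.0], [14.4, -129.2], [15.3, -128.3], [16.2, -128.3], [17.1, -129.2], [17.1, -130.1], [17.9, -129.2], [17.9, -128.3], [17.9, -127.5], [17.9, -126.6]]
```

Emit:
{"method": "carry_out", "body": {"steps": [{"travel": [0.21, -0.56, 0], "twist": 0, "fingers": 1}, {"travel": [0, 0, 0.5], "twist": -0.234, "fingers": 1}, {"travel": [0, 0, 0.5], "twist": -0.234, "fingers": 1}, {"travel": [0, 0, 0.5], "twist": -0.234, "fingers": 1}, {"travel": [0, 0, 0.5], "twist": -0.234, "fingers": 1}, {"travel": [0, 0, 0.5], "twist": -0.234, "fingers": 0.5}, {"travel": [0, 0, 0.5], "twist": -0.234, "fingers": 0.2}, {"travel": [0, 0, 0.5], "twist": -0.234, "fingers": 0.2}]}}

```text
time_s: 4.65
ee_pos: [0.6149, -0.1035, 0.1832]
orientation: [0.742, 0.67, -0.0, 0.0]
contact_force: [-0.8, -0.9, -0.2]
opening: 0.0515
grasp_force: 0.0
```

Emit:
{"method": "carry_out", "body": {"steps": [{"travel": [0, 0, 0.5], "twist": -0.234, "fingers": 0.2}, {"travel": [0, 0, 0.5], "twist": -0.234, "fingers": 0.2}, {"travel": [0, 0, 0.5], "twist": -0.234, "fingers": 0.2}, {"travel": [0, 0, 0], "twist": 0, "fingers": 0.2}, {"travel": [0, 0, 0], "twist": 0, "fingers": 0.2}]}}

```text
time_s: 5.28
ee_pos: [0.6153, -0.1035, 0.1539]
orientation: [0.536, 0.844, 0.0, 0.0]
contact_force: [-0.3, 0.2, 0.0]
opening: 0.0514
grasp_force: 0.0
```

```bash
python3 - <<'E'
from bfit import *
s=sensors.read_state(); print(s["time_s"],s["ee_pos"],w2b(s["ee_pos"]),np.degrees(yaw(s["orientation"])-th),s["qpos"].round(2),s["opening"])
go([*b2w([.0031,-.1269]),.080],th+np.radians(105.3))
E
```

```text
5.275 [ 0.61525905 -0.10349535  0.15385704] [ 0.00273919 -0.12763961] 105.05315779926525 [ 0.58  0.42 -0.62  1.63  0.26  1.18  0.34] 0.051370825826798486
units tool x,y,z: [0.03 0.03 3.69] twist units -0.005 deg -0.2
```

Aligned. I descend, close, and check the grip before turning.

Emit:
{"method": "carry_out", "body": {"steps": [{"travel": [0.03, 0.03, 1], "twist": 0, "fingers": 0.2}, {"travel": [0, 0, 1], "twist": 0, "fingers": 0.2}, {"travel": [0, 0, 1], "twist": 0, "fingers": 0.2}, {"travel": [0, 0, 0.69], "twist": 0, "fingers": 0.2}, {"travel": [0, 0, 0], "twist": 0, "fingers": -1}, {"travel": [0, 0, 0], "twist": 0, "fingers": -1}, {"travel": [0, 0, 0], "twist": 0, "fingers": -1}, {"travel": [0, 0, 0], "twist": 0, "fingers": -1}]}}

```text
time_s: 6.28
ee_pos: [0.6156, -0.1024, 0.0797]
orientation: [0.534, 0.845, 0.0, 0.0]
contact_force: [2.0, 1.5, -3.3]
opening: 0.0219
grasp_force: 58.9
```

```bash
python3 - <<'E'
from bfit import *
s=sensors.read_state(); print(s["time_s"],s["ee_pos"],w2b(s["ee_pos"]),np.degrees(yaw(s["orientation"])-th),s["wrist_torque"],s["contact_force"],s["grasp_force"],s["opening"])
E
```

```text
6.275 [ 0.61555905 -0.10242738  0.07974993] [ 0.00322129 -0.12664054] 105.31104434011137 [ 0.09097905  0.21537462 -0.05250443] [ 1.95754704  1.52629581 -3.26150679] 58.89567406238967 0.021910066597790975
```

Emit:
{"method": "carry_out", "body": {"steps": [{"travel": [-0.032, 0, 0], "twist": 0.234, "fingers": -1}, {"travel": [-0.032, 0, 0], "twist": 0.234, "fingers": -1}, {"travel": [-0.032, 0, 0], "twist": 0.234, "fingers": -1}, {"travel": [-0.032, 0, 0], "twist": 0.234, "fingers": -1}, {"travel": [-0.032, 0, 0], "twist": 0.234, "fingers": -1}, {"travel": [-0.032, 0, 0], "twist": 0.234, "fingers": -1}, {"travel": [-0.032, 0, 0], "twist": 0.234, "fingers": -1}, {"travel": [-0.032, 0, 0], "twist": 0.234, "fingers": -1}]}}

```text
time_s: 7.28
ee_pos: [0.6146, -0.1064, 0.0797]
orientation: [0.964, 0.266, 0.0, -0.0]
contact_force: [0.7, 2.2, -4.3]
opening: 0.0218
grasp_force: 58.8
```

Emit:
{"method": "carry_out", "body": {"steps": [{"travel": [-0.032, 0, 0], "twist": 0.234, "fingers": -1}, {"travel": [-0.032, 0, 0], "twist": 0.234, "fingers": -1}, {"travel": [0, 0, 0], "twist": 0, "fingers": -1}, {"travel": [0, 0, 0], "twist": 0, "fingers": -1}]}}

```text
time_s: 7.78
ee_pos: [0.6135, -0.1069, 0.0797]
orientation: [0.996, 0.09, 0.0, -0.0]
contact_force: [0.0, 3.9, -1.4]
opening: 0.0217
grasp_force: 58.8
```

```bash
python3 - <<'E'
from bfit import *
s=sensors.read_state(); print(s["time_s"],s["ee_pos"],w2b(s["ee_pos"]),np.degrees(yaw(s["orientation"])-th),s["wrist_torque"],s["contact_force"],s["grasp_force"],s["opening"])
E
```

```text
7.775 [ 0.61353242 -0.10685206  0.07971321] [ 0.00045224 -0.13064271] 0.27020751662225045 [ 1.27541532  0.12212599 -0.11745877] [ 0.03116025  3.87601026 -1.36255364] 58.789806860513636 0.02171930353575535
```

Emit:
{"method": "carry_out", "body": {"steps": [{"travel": [0, 0, 0], "twist": 0.006, "fingers": -1}, {"travel": [0, 0, 0], "twist": 0, "fingers": 0.2}, {"travel": [0, 0, 0], "twist": 0, "fingers": 0.2}, {"travel": [0, 0, -1], "twist": 0, "fingers": 0.2}, {"travel": [0, 0, -1], "twist": 0, "fingers": 0.2}, {"travel": [0, 0, -1], "twist": 0, "fingers": 0.2}, {"travel": [0, 0, -1], "twist": 0, "fingers": 0.2}, {"travel": [0, 0, -1], "twist": 0, "fingers": 0.2}]}}

```text
time_s: 8.78
ee_pos: [0.6135, -0.1077, 0.1812]
orientation: [0.996, 0.085, 0.0, 0.0]
contact_force: [-0.2, -0.4, 0.2]
opening: 0.0509
grasp_force: 0.0
```

Emit:
{"method": "carry_out", "body": {"steps": [{"travel": [0, 0, -1], "twist": 0, "fingers": 1}, {"travel": [0, 0, -1], "twist": 0, "fingers": 1}, {"travel": [0, 0, -0.5], "twist": 0, "fingers": 1}, {"travel": [0, 0, 0], "twist": 0, "fingers": 1}]}}

```text
time_s: 9.28
ee_pos: [0.6137, -0.1078, 0.2302]
orientation: [0.996, 0.085, 0.001, 0.0]
contact_force: [0.6, -0.7, -0.0]
opening: 0.0855
grasp_force: 0.0
```

```bash
cat > dog.py <<'E'
from bfit import *; from wpic import shot; import sys
c,im=shot(sys.argv[1]); zt=float(sys.argv[2])
p=proj(c,[*b2w([0,-.128]),zt])[0].astype(int); x0,y0=p-32
hsv=cv2.cvtColor(im,cv2.COLOR_RGB2HSV); m=((hsv[...,1]<60)&(hsv[...,2]>120)).astype(np.uint8)
sub=np.zeros_like(m); sub[y0:y0+64,x0:x0+64]=m[y0:y0+64,x0:x0+64]
cs,_=cv2.findContours(sub,0,1); k=max(cs,key=cv2.contourArea)[:,0]; b=w2b(ray(c,k,zt))*1000
print("px",p); ymax=b[:,1].max(); f=b[(b[:,1]>ymax-3)&(np.abs(b[:,0])<8)]; q=np.polyfit(f[:,0],f[:,1],1); print("flat deg",np.degrees(np.arctan(q[0])),"y@0",q[1],"x range",b[:,0].min(),b[:,0].max(),"ymin",b[:,1].min(),len(f))
save(sys.argv[1]+"z.png",cv2.resize(im[y0-60:y0+124,x0-60:x0+124],None,fx=3,fy=3))
s=sensors.read_state(); print(s["time_s"],s["ee_pos"],np.degrees(yaw(s["orientation"])-th))
E
python3 dog.py w2 .085
```

```text
px [313 225]
flat deg 4.47520342891212 y@0 -119.91653893233129 x range -13.884749208421823 14.631333256549935 ymin -142.10930936948728 19
9.325 [ 0.61328792 -0.10772965  0.22932841] -0.2660888719475421
```

View pics/w2z.png

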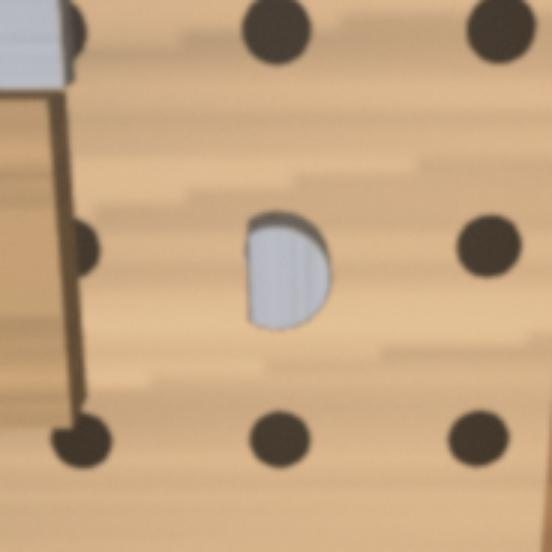

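The crop shows the D's flat, from (248,222) to (250,323), facing left at the panel's end and parallel to the hole rows (276,30)–(280,440) to within about 1°. I refine that and plan the move to the mallet.

```bash
python3 - <<'E'
from bfit import *
im=np.load("w2.npy"); z=np.load("w2_c.npz"); c=(z["K"],z["R"],z["t"])
g=cv2.GaussianBlur(cv2.cvtColor(im,cv2.COLOR_RGB2HSV)[...,1].astype(float),(3,3),0)
pts=[]
for dx in np.arange(-.008,.0085,.001):
    L=np.arange(-.126,-.112,.0002); P=np.c_[b2w(np.c_[np.full(L.size,dx),L]),np.full(L.size,.085)]; uv=proj(c,P).astype(np.float32)
    v=cv2.remap(g.astype(np.float32),uv[:,0],uv[:,1],cv2.INTER_LINEAR).ravel(); mid=(v[:10].mean()+v[-10:].mean())/2
    pts.append((dx,L[np.argmax(v>mid)]))
p=np.array(pts); q=np.polyfit(p[:,0],p[:,1],1); print("flat slope deg",np.degrees(np.arctan(q[0])),q[1],(p[:,1]*1000).round(1))
go([.50,.374,.245],np.radians(2.8))
E
```

```text
flat slope deg 2.694284289856125 -0.11941176470588219 [-119.8 -119.6 -119.6 -119.6 -119.6 -119.6 -119.6 -119.6 -119.6 -119.6
 -119.4 -119.2 -119.  -118.8 -119.  -119.2 -119.2]
units tool x,y,z: [ -1.48 -24.7   -0.78] twist units 0.156 deg 7.0
```

Emit:
{"method": "carry_out", "body": {"steps": [{"travel": [-0.06, -1, -0.2], "twist": 0, "fingers": 1}, {"travel": [-0.06, -1, -0.2], "twist": 0, "fingers": 1}, {"travel": [-0.06, -1, -0.2], "twist": 0, "fingers": 1}, {"travel": [-0.06, -1, -0.2], "twist": 0, "fingers": 1}, {"travel": [-0.06, -1, 0], "twist": 0, "fingers": 1}, {"travel": [-0.06, -1, 0], "twist": 0, "fingers": 1}, {"travel": [-0.06, -1, 0], "twist": 0, "fingers": 1}, {"travel": [-0.06, -1, 0], "twist": 0, "fingers": 1}]}}

```text
time_s: 10.32
ee_pos: [0.5763, 0.0496, 0.2454]
orientation: [0.996, 0.085, -0.0, -0.0]
contact_force: [-0.2, 0.4, -0.6]
opening: 0.0854
grasp_force: 0.0
```

Emit:
{"method": "carry_out", "body": {"steps": [{"travel": [-0.06, -1, 0], "twist": 0, "fingers": 1}, {"travel": [-0.06, -1, 0], "twist": 0, "fingers": 1}, {"travel": [-0.06, -1, 0], "twist": 0, "fingers": 1}, {"travel": [-0.06, -1, 0], "twist": 0, "fingers": 1}, {"travel": [-0.06, -1, 0], "twist": 0, "fingers": 1}, {"travel": [-0.06, -1, 0], "twist": 0, "fingers": 1}, {"travel": [-0.06, -1, 0], "twist": 0, "fingers": 1}, {"travel": [-0.06, -1, 0], "twist": 0, "fingers": 1}]}}

```text
time_s: 11.32
ee_pos: [0.5396, 0.2056, 0.2455]
orientation: [0.996, 0.085, -0.0, -0.0]
contact_force: [0.1, 0.2, -0.1]
opening: 0.0856
grasp_force: 0.0
```

Emit:
{"method": "carry_out", "body": {"steps": [{"travel": [-0.06, -1, 0], "twist": 0, "fingers": 1}, {"travel": [-0.06, -1, 0], "twist": 0, "fingers": 1}, {"travel": [-0.06, -1, 0], "twist": 0, "fingers": 1}, {"travel": [-0.06, -1, 0], "twist": 0, "fingers": 1}, {"travel": [-0.06, -1, 0], "twist": 0, "fingers": 1}, {"travel": [-0.06, -1, 0], "twist": 0, "fingers": 1}, {"travel": [-0.06, -1, 0], "twist": 0, "fingers": 1}, {"travel": [-0.06, -0.9, 0], "twist": 0.156, "fingers": 1}]}}

```text
time_s: 12.32
ee_pos: [0.5032, 0.3598, 0.2455]
orientation: [1.0, 0.023, -0.0, -0.0]
contact_force: [-0.2, 0.6, -0.0]
opening: 0.0853
grasp_force: 0.0
```

Emit:
{"method": "carry_out", "body": {"steps": [{"travel": [0, 0, 0], "twist": 0, "fingers": 1}, {"travel": [0, 0, 0], "twist": 0, "fingers": 1}]}}

```text
time_s: 12.58
ee_pos: [0.5039, 0.3579, 0.2454]
orientation: [1.0, 0.025, 0.0, 0.0]
contact_force: [-0.6, -0.0, 0.7]
opening: 0.0856
grasp_force: 0.0
```

```bash
python3 wpic.py w3
```

```text
12.625 [0.5040681  0.3575844  0.24546542] 2.844447306240925 [-0.28  0.32 -0.51  1.54  0.16  1.33 -2.33]
to dog
units tool x,y,z: [ 4.28 23.34 -0.38] twist units -0.161 deg -7.2
```

View pics/w3.png

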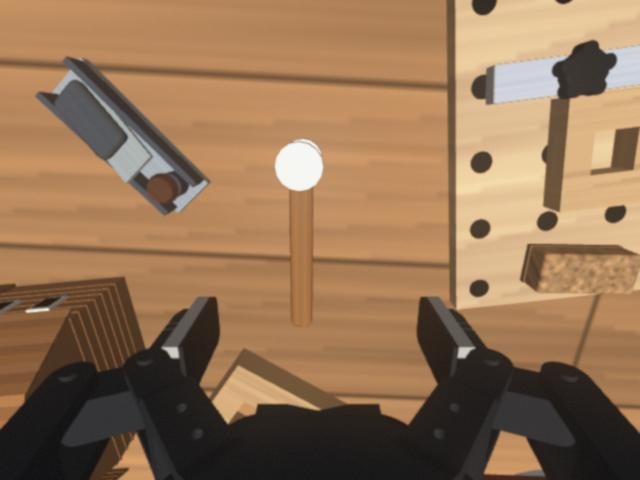

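The wrist view shows the mallet's white top face at (299,166), the handle centre line from (302,195) to (301,326), the plane at upper left (130,135) and the barn at lower left. The grasp area is clear.

```bash
python3 - <<'E'
from bfit import *
im=np.load("w3.npy"); z=np.load("w3_c.npz"); c=(z["K"],z["R"],z["t"])
hsv=cv2.cvtColor(im,cv2.COLOR_RGB2HSV)
w=((hsv[...,1]<40)&(hsv[...,2]>190)).astype(np.uint8); w[:, :265]=0; w[:,335:]=0; w[:135]=0; w[200:]=0
k=max(cv2.findContours(w,0,1)[0],key=cv2.contourArea); (u,v),r=cv2.minEnclosingCircle(k); 
ys=k[:,0,1]; print("circ",u,v,r, ray(c,(u,v),.084)[0])
lab=cv2.cvtColor(im,cv2.COLOR_RGB2LAB).astype(float)
P=[]
for y in range(200,322,6):
    g=np.abs(np.gradient(cv2.GaussianBlur(im[y:y+1,270:335].astype(np.float32),(5,1),0).sum(2).ravel()))
    i=np.argmax(g[:32]); j=32+np.argmax(g[32:]); P.append((270+(i+j)/2,y,j-i))
P=np.array(P); print(P[::3].tolist()); H=ray(c,P[:,:2],.056)
q=np.polyfit(H[:,0],H[:,1],1); print("handle yaw deg",np.degrees(np.arctan(q[0])),"y at x=.5",np.polyval(q,.5),"x range",H[:,0].min(),H[:,0].max())
print("barn corner",ray(c,(125,278),.1),ray(c,(150,380),.1),"decoy panel",ray(c,(245,350),.024))
E
```

```text
circ 299.847900390625 164.2737579345703 25.941884994506836 [0.54953906 0.37462699 0.084     ]
[[300.5, 200.0, 25.0], [301.0, 218.0, 24.0], [301.0, 236.0, 24.0], [301.0, 254.0, 24.0], [301.0, 272.0, 24.0], [301.5, 290.0, 23.0], [301.0, 308.0, 22.0]]
handle yaw deg 2.1894424882205437 y at x=.5 0.3732997815890999 x range 0.38862796316478476 0.5141870051895102
barn corner [[0.44906721 0.51837485 0.1       ]] [[0.34468645 0.50752633 0.1       ]] decoy panel [[0.32546288 0.4340599  0.024     ]]
```

Emit:
{"method": "carry_out", "body": {"steps": [{"travel": [-0.06, -0.79, 0.5], "twist": 0.014, "fingers": 1}, {"travel": [0, 0, 1], "twist": 0, "fingers": 1}, {"travel": [0, 0, 1], "twist": 0, "fingers": 1}, {"travel": [0, 0, 1], "twist": 0, "fingers": 1}, {"travel": [0, 0, 1], "twist": 0, "fingers": 1}, {"travel": [0, 0, 1], "twist": 0, "fingers": 1}, {"travel": [0, 0, 1], "twist": 0, "fingers": 1}, {"travel": [0, 0, 0], "twist": 0, "fingers": 1}]}}

```text
time_s: 13.62
ee_pos: [0.5008, 0.3734, 0.1135]
orientation: [1.0, 0.019, -0.001, 0.001]
contact_force: [0.0, 0.2, -0.1]
opening: 0.0856
grasp_force: 0.0
```

```bash
python3 - <<'E'
from bfit import *
s=sensors.read_state(); print(s["ee_pos"],s["qpos"][-1]); go([.502,.3733,.045],np.radians(2.2))
E
```

```text
[0.50079328 0.37344555 0.11350027] -2.412185731432948
units tool x,y,z: [0.06 0.01 3.43] twist units -0.001 deg -0.0
```

Emit:
{"method": "carry_out", "body": {"steps": [{"travel": [0.06, 0, 1], "twist": 0, "fingers": 1}, {"travel": [0, 0, 1], "twist": 0, "fingers": 1}, {"travel": [0, 0, 1], "twist": 0, "fingers": 1}, {"travel": [0, 0, 0.43], "twist": 0, "fingers": 0.4}, {"travel": [0, 0, 0], "twist": 0, "fingers": -1}, {"travel": [0, 0, 0], "twist": 0, "fingers": -1}, {"travel": [0, 0, 0], "twist": 0, "fingers": -1}, {"travel": [0, 0, 0], "twist": 0, "fingers": -1}]}}

```text
time_s: 14.62
ee_pos: [0.5032, 0.3745, 0.0479]
orientation: [1.0, 0.019, 0.001, -0.0]
contact_force: [-0.7, -1.2, 5.1]
opening: 0.0213
grasp_force: 60.3
```

```bash
python3 - <<'E'
from bfit import *
s=sensors.read_state(); print(s["time_s"],s["ee_pos"],s["qpos"][-1],s["opening"],s["grasp_force"],s["contact_force"]); d=b2w([0,-.128]);a=np.radians(2.2)
g=d-.048*np.array([np.cos(a),np.sin(a)]); go([*g,.165],a)
E
```

```text
14.625 [0.50322336 0.37450132 0.04787325] -2.4432347498760545 0.02132042155995596 60.311216711997986 [-0.71979971 -1.20452719  5.05365143]
units tool x,y,z: [ 2.17 24.13 -5.86] twist units -0.001 deg -0.0
```

Emit:
{"method": "carry_out", "body": {"steps": [{"travel": [0, 0, -0.3], "twist": 0, "fingers": -1}, {"travel": [0, 0, -0.6], "twist": 0, "fingers": -1}, {"travel": [0, 0, -0.8], "twist": 0, "fingers": -1}, {"travel": [0, 0, -1], "twist": 0, "fingers": -1}, {"travel": [0, 0, -1], "twist": 0, "fingers": -1}, {"travel": [0, 0, -1], "twist": 0, "fingers": -1}, {"travel": [0, 0, -1], "twist": 0, "fingers": -1}, {"travel": [0, 0, -0.6], "twist": 0, "fingers": -1}]}}

```text
time_s: 15.62
ee_pos: [0.5032, 0.3744, 0.1747]
orientation: [1.0, 0.019, 0.001, -0.0]
contact_force: [-0.9, -0.0, -4.5]
opening: 0.0212
grasp_force: 59.2
```

```bash
python3 - <<'E'
from bfit import *; from wpic import shot
c,im=shot("w4")
s=sensors.read_state(); print(s["time_s"],s["ee_pos"],s["opening"],s["grasp_force"],s["contact_force"],s["wrist_torque"])
save("w4s.png",im[100:400,180:460])
E
```

```text
15.675 [0.50351825 0.37481522 0.17588483] 0.021020392587539103 59.30997669696808 [ 0.77442428 -0.16426292 -3.62494868] [0.06629774 0.07410274 0.01371464]
```

View pics/w4s.png

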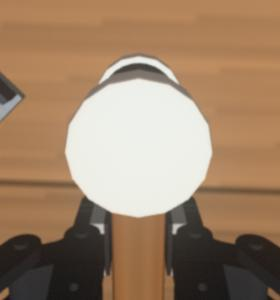

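The mallet is held. Its top face centre is at crop (139,147), i.e. full (319,247), and the lower face shows behind it at crop (139,~80), so it looks level. I compute the head offset from the tool.

```bash
python3 - <<'E'
from bfit import *
z=np.load("w4_c.npz"); c=(z["K"],z["R"],z["t"]); e=np.array([.50345,.3747,.1759])
p=ray(c,[(319,247)],e[2]+.036)[0]; print("top face off",p-e)
# predicted top far rim of lower face if level vs seen crop y=55 -> full 155
a=np.radians(2.2); h=p[:2]; f=np.array([*(h+.02*np.array([np.cos(a),np.sin(a)])),e[2]-.048]); print("pred lower rim px",proj(c,f))
print("upper rim near",proj(c,[*(h-.02*np.array([np.cos(a),np.sin(a)])),e[2]+.036]),"seen 316")
d=b2w([-.0003,-.1278]); off=(p-e)[:2]; go([*(d-off),e[2]],a); go([*(d-off),.140],a)
E
```

```text
top face off [0.0465282  0.00129235 0.036     ]
pred lower rim px [[318.41065084 146.90803839]]
upper rim near [[318.99900274 315.90770198]] seen 316
units tool x,y,z: [ 2.21 24.11 -0.  ] twist units -0.001 deg -0.0
units tool x,y,z: [ 2.21 24.11  1.79] twist units -0.001 deg -0.0
```

Emit:
{"method": "carry_out", "body": {"steps": [{"travel": [0.09, 0.5, 0], "twist": 0, "fingers": -1}, {"travel": [0.09, 1, 0], "twist": 0, "fingers": -1}, {"travel": [0.09, 1, 0], "twist": 0, "fingers": -1}, {"travel": [0.09, 1, 0], "twist": 0, "fingers": -1}, {"travel": [0.09, 1, 0], "twist": 0, "fingers": -1}, {"travel": [0.09, 1, 0], "twist": 0, "fingers": -1}, {"travel": [0.09, 1, 0], "twist": 0, "fingers": -1}, {"travel": [0.09, 1, 0], "twist": 0, "fingers": -1}]}}

```text
time_s: 16.68
ee_pos: [0.523, 0.2234, 0.173]
orientation: [1.0, 0.019, 0.0, -0.0]
contact_force: [0.3, -0.7, -4.1]
opening: 0.0212
grasp_force: 59.2
```

Emit:
{"method": "carry_out", "body": {"steps": [{"travel": [0.09, 1, 0], "twist": 0, "fingers": -1}, {"travel": [0.09, 1, 0], "twist": 0, "fingers": -1}, {"travel": [0.09, 1, 0], "twist": 0, "fingers": -1}, {"travel": [0.09, 1, 0], "twist": 0, "fingers": -1}, {"travel": [0.09, 1, 0], "twist": 0, "fingers": -1}, {"travel": [0.09, 1, 0], "twist": 0, "fingers": -1}, {"travel": [0.09, 1, 0], "twist": 0, "fingers": -1}, {"travel": [0.09, 1, 0], "twist": 0, "fingers": -1}]}}

```text
time_s: 17.68
ee_pos: [0.5432, 0.0641, 0.173]
orientation: [1.0, 0.019, 0.0, 0.0]
contact_force: [0.2, 0.4, -4.3]
opening: 0.0212
grasp_force: 59.2
```

Emit:
{"method": "carry_out", "body": {"steps": [{"travel": [0.09, 1, 0], "twist": 0, "fingers": -1}, {"travel": [0.09, 1, 0], "twist": 0, "fingers": -1}, {"travel": [0.09, 1, 0], "twist": 0, "fingers": -1}, {"travel": [0.09, 1, 0], "twist": 0, "fingers": -1}, {"travel": [0.09, 1, 0], "twist": 0, "fingers": -1}, {"travel": [0.09, 1, 0], "twist": 0, "fingers": -1}, {"travel": [0.09, 1, 0], "twist": 0, "fingers": -1}, {"travel": [0.09, 0.9, 0], "twist": 0, "fingers": -1}]}}

```text
time_s: 18.68
ee_pos: [0.5637, -0.0933, 0.1729]
orientation: [1.0, 0.019, 0.0, 0.0]
contact_force: [0.3, 0.1, -4.5]
opening: 0.0211
grasp_force: 59.3
```

Emit:
{"method": "carry_out", "body": {"steps": [{"travel": [0, 0.6, 0], "twist": 0, "fingers": -1}, {"travel": [0, 0, 0], "twist": 0, "fingers": -1}, {"travel": [0, 0, 0], "twist": 0, "fingers": -1}]}}

```text
time_s: 19.05
ee_pos: [0.5641, -0.1029, 0.1729]
orientation: [1.0, 0.019, -0.0, -0.0]
contact_force: [0.2, 0.9, -4.5]
opening: 0.0208
grasp_force: 59.2
```

```bash
cat > st.py <<'E'
from bfit import *
s=sensors.read_state(); print(s["time_s"],s["ee_pos"],"board",w2b(s["ee_pos"]).round(4),s["opening"].round(4),s["contact_force"].round(1),s["wrist_torque"].round(2),np.degrees(yaw(s["orientation"])).round(2))
E
cat > hp.py <<'E'
from st import *
a=np.radians(2.2); d=b2w([-.0003,-.1278]); go([*(d-np.array([.0465,.0013])),.137],a)
E
python3 hp.py
```

```text
Traceback (most recent call last):
  File "hp.py", line 1, in <module>
    from st import *
  File "st.py", line 2, in <module>
    s=sensors.read_state(); print(s["time_s"],s["ee_pos"],"board",w2b(s["ee_pos"]).round(4),s["opening"].round(4),s["contact_force"].round(1),s["wrist_torque"].round(2),np.degrees(yaw(s["orientation"])).round(2))
                                                                                            ^^^^^^^^^^^^^^^^^^
AttributeError: 'float' object has no attribute 'round'
```

Emit:
{"method": "carry_out", "body": {"steps": [{"travel": [0.08, 0.13, 0.6], "twist": 0, "fingers": -1}, {"travel": [0, 0, 0.6], "twist": 0, "fingers": -1}, {"travel": [0, 0, 0.4], "twist": 0, "fingers": -1}, {"travel": [0, 0, 0], "twist": 0, "fingers": -1}]}}

```text
time_s: 19.55
ee_pos: [0.5651, -0.1062, 0.1398]
orientation: [1.0, 0.019, -0.001, -0.0]
contact_force: [-0.9, 0.1, -3.7]
opening: 0.0212
grasp_force: 59.3
```

Emit:
{"method": "carry_out", "body": {"steps": [{"travel": [0, 0, 0.25], "twist": 0, "fingers": -1}, {"travel": [0, 0, 0.25], "twist": 0, "fingers": -1}, {"travel": [0, 0, 0.25], "twist": 0, "fingers": -1}]}}

```text
time_s: 19.92
ee_pos: [0.5659, -0.1065, 0.1264]
orientation: [1.0, 0.019, 0.0, 0.0]
contact_force: [-4.2, 1.0, 4.2]
opening: 0.0213
grasp_force: 60.5
```

```bash
sed -i 's/s\["opening"\].round(4)/round(float(s["opening"]),4)/' st.py; python3 hp.py
```

```text
19.925 [ 0.56592568 -0.10645212  0.12642856] board [-0.0464 -0.1219] 0.0213 [-4.2  1.   4.2] [0.11 0.83 0.03] 2.15
units tool x,y,z: [-0.   -0.05 -0.53] twist units -0.001 deg -0.0
```

Contact made: the force went from -4 to +4 N. I keep pressing down in small rows.

Emit:
{"method": "carry_out", "body": {"steps": [{"travel": [0, -0.05, 0.15], "twist": 0, "fingers": -1}, {"travel": [0, 0, 0.15], "twist": 0, "fingers": -1}, {"travel": [0, 0, 0.15], "twist": 0, "fingers": -1}]}}

```text
time_s: 20.3
ee_pos: [0.566, -0.106, 0.1171]
orientation: [1.0, 0.019, 0.0, 0.0]
contact_force: [-2.5, -2.9, 4.3]
opening: 0.021
grasp_force: 60.5
```

Emit:
{"method": "carry_out", "body": {"steps": [{"travel": [0, 0, 0.15], "twist": 0, "fingers": -1}, {"travel": [0, 0, 0.15], "twist": 0, "fingers": -1}]}}

```text
time_s: 20.55
ee_pos: [0.5659, -0.1061, 0.1128]
orientation: [1.0, 0.018, 0.0, 0.001]
contact_force: [-19.8, -2.8, 40.1]
opening: 0.0211
grasp_force: 65.4
```

```bash
python3 hp.py
```

```text
20.55 [ 0.56588693 -0.1060661   0.11284782] board [-0.0463 -0.1215] 0.0211 [-19.8  -2.8  40.1] [-0.63  3.31 -0.14] 2.12
units tool x,y,z: [-0.   -0.03 -1.21] twist units -0.002 deg -0.1
```

Emit:
{"method": "carry_out", "body": {"steps": [{"travel": [0, 0, 0], "twist": 0, "fingers": -1}, {"travel": [0, 0, -0.4], "twist": 0, "fingers": -1}, {"travel": [0, 0, -0.8], "twist": 0, "fingers": -1}, {"travel": [0, 0, -1], "twist": 0, "fingers": -1}, {"travel": [0, 0, -1], "twist": 0, "fingers": -1}, {"travel": [-0.09, -0.6, 0], "twist": 0, "fingers": -1}, {"travel": [-0.09, -1, 0], "twist": 0, "fingers": -1}, {"travel": [-0.09, -1, 0], "twist": 0, "fingers": -1}]}}

```text
time_s: 21.55
ee_pos: [0.5575, -0.0512, 0.1739]
orientation: [1.0, 0.019, -0.001, -0.0]
contact_force: [0.1, -1.0, -4.4]
opening: 0.0212
grasp_force: 59.3
```

Emit:
{"method": "carry_out", "body": {"steps": [{"travel": [-0.09, -1, 0], "twist": 0, "fingers": -1}, {"travel": [-0.09, -1, 0], "twist": 0, "fingers": -1}, {"travel": [-0.09, -1, 0], "twist": 0, "fingers": -1}, {"travel": [-0.09, -1, 0], "twist": 0, "fingers": -1}, {"travel": [-0.09, -1, 0], "twist": 0, "fingers": -1}, {"travel": [-0.09, -1, 0], "twist": 0, "fingers": -1}, {"travel": [-0.09, -1, 0], "twist": 0, "fingers": -1}, {"travel": [-0.09, -1, 0], "twist": 0, "fingers": -1}]}}

```text
time_s: 22.55
ee_pos: [0.5375, 0.1072, 0.1749]
orientation: [1.0, 0.019, 0.0, -0.0]
contact_force: [-0.2, 0.3, -4.1]
opening: 0.0211
grasp_force: 59.3
```

```bash
python3 - <<'E'
from st import *
im=cams.grab_frame("scene"); np.save("scene2.npy",im); c=cam("scene")
for z in(.066,.084): print(z,proj(c,[*b2w([0,-.128]),z]).round(1))
a=cv2.resize(im[255:325,235:335],None,fx=4,fy=4,interpolation=cv2.INTER_CUBIC); b=cv2.resize(np.load("scene.npy")[255:325,235:335],None,fx=4,fy=4,interpolation=cv2.INTER_CUBIC)
save("s2.png",np.hstack([b,a])[:,:800])
go([.5034,.3745,.048],np.radians(2.2))
E
```

```text
22.55 [0.53753392 0.10722554 0.1749126 ] board [-0.0369  0.0934] 0.0211 [-0.2  0.3 -4.1] [-0.03  0.11 -0.03] 2.17
0.066 [[275.2 276. ]]
0.084 [[274.6 272. ]]
units tool x,y,z: [ -1.13 -13.25   6.35] twist units 0.003 deg 0.2
```

View pics/s2.png

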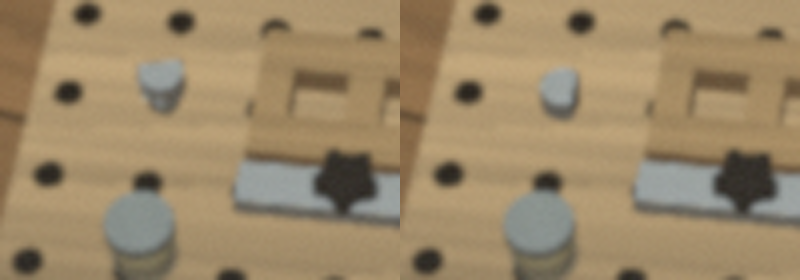

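The before/after crop shows the dog at right (560,90) now sitting on the board with no shank showing and its flat towards the panel. Now I take the mallet back.

Emit:
{"method": "carry_out", "body": {"steps": [{"travel": [-0.09, -1, 0], "twist": 0, "fingers": -1}, {"travel": [-0.09, -1, 0], "twist": 0, "fingers": -1}, {"travel": [-0.09, -1, 0], "twist": 0, "fingers": -1}, {"travel": [-0.09, -1, 0], "twist": 0, "fingers": -1}, {"travel": [-0.09, -1, 0], "twist": 0, "fingers": -1}, {"travel": [-0.09, -1, 0], "twist": 0, "fingers": -1}, {"travel": [-0.09, -1, 0], "twist": 0, "fingers": -1}, {"travel": [-0.09, -1, 0], "twist": 0, "fingers": -1}]}}

```text
time_s: 23.6
ee_pos: [0.5171, 0.2662, 0.1748]
orientation: [1.0, 0.019, -0.0, -0.0]
contact_force: [-0.4, -1.1, -4.8]
opening: 0.0209
grasp_force: 59.4
```

Emit:
{"method": "carry_out", "body": {"steps": [{"travel": [-0.09, -1, 0], "twist": 0, "fingers": -1}, {"travel": [-0.09, -1, 0], "twist": 0, "fingers": -1}, {"travel": [-0.09, -1, 0.4], "twist": 0, "fingers": -1}, {"travel": [-0.06, -0.8, 0.8], "twist": 0, "fingers": -1}, {"travel": [0, 0, 1], "twist": 0, "fingers": -1}, {"travel": [0, 0, 1], "twist": 0, "fingers": -1}, {"travel": [0, 0, 1], "twist": 0, "fingers": -1}, {"travel": [0, 0, 0.8], "twist": 0, "fingers": -1}]}}

```text
time_s: 24.6
ee_pos: [0.5081, 0.3398, 0.0732]
orientation: [1.0, 0.018, -0.0, 0.0]
contact_force: [0.3, -0.5, -4.2]
opening: 0.0209
grasp_force: 59.4
```

Emit:
{"method": "carry_out", "body": {"steps": [{"travel": [0, 0, 0.4], "twist": 0, "fingers": -1}, {"travel": [0, 0, 0.3], "twist": 0, "fingers": -1}, {"travel": [0, 0, 0.15], "twist": 0, "fingers": -1}, {"travel": [0, 0, 0.1], "twist": 0, "fingers": -1}]}}

```text
time_s: 25.1
ee_pos: [0.5083, 0.3409, 0.0563]
orientation: [1.0, 0.019, 0.0, -0.0]
contact_force: [-0.4, 0.2, -4.3]
opening: 0.0209
grasp_force: 59.4
```

```bash
python3 st.py
```

```text
25.1 [0.50832091 0.34092526 0.05626913] board [-0.0248  0.3286] 0.0209 [-0.4  0.2 -4.3] [-0.04  0.17 -0.02] 2.15
```

Emit:
{"method": "carry_out", "body": {"steps": [{"travel": [0, 0, 0.2], "twist": 0, "fingers": -1}, {"travel": [0, 0, 0.1], "twist": 0, "fingers": -1}, {"travel": [0, 0, 0], "twist": 0, "fingers": -1}]}}

```text
time_s: 25.48
ee_pos: [0.508, 0.3407, 0.0498]
orientation: [1.0, 0.019, -0.0, 0.0]
contact_force: [0.4, 0.8, -3.9]
opening: 0.0213
grasp_force: 59.4
```

Emit:
{"method": "carry_out", "body": {"steps": [{"travel": [0, 0, 0.1], "twist": 0, "fingers": -1}, {"travel": [0, 0, 0], "twist": 0, "fingers": -1}]}}

```text
time_s: 25.72
ee_pos: [0.5082, 0.3409, 0.0481]
orientation: [1.0, 0.019, 0.0, -0.0]
contact_force: [0.3, -0.8, -4.1]
opening: 0.0212
grasp_force: 59.5
```

Emit:
{"method": "carry_out", "body": {"steps": [{"travel": [0, 0, 0.1], "twist": 0, "fingers": -1}, {"travel": [0, 0, 0], "twist": 0, "fingers": -1}]}}

```text
time_s: 25.98
ee_pos: [0.5082, 0.341, 0.0478]
orientation: [1.0, 0.019, 0.0, 0.0]
contact_force: [-7.5, -6.7, 14.8]
opening: 0.0211
grasp_force: 62.1
```

Emit:
{"method": "carry_out", "body": {"steps": [{"travel": [0, 0, 0.05], "twist": 0, "fingers": -1}, {"travel": [0, 0, 0], "twist": 0, "fingers": -1}]}}

```text
time_s: 26.22
ee_pos: [0.5081, 0.341, 0.0477]
orientation: [1.0, 0.019, 0.001, 0.0]
contact_force: [-11.4, -8.6, 24.2]
opening: 0.0207
grasp_force: 63.5
```

Emit:
{"method": "carry_out", "body": {"steps": [{"travel": [0, 0, -0.12], "twist": 0, "fingers": -1}, {"travel": [0, 0, 0], "twist": 0, "fingers": 0.5}, {"travel": [0, 0, 0], "twist": 0, "fingers": 0.5}, {"travel": [0, 0, 0], "twist": 0, "fingers": 0.5}, {"travel": [0, 0, -0.5], "twist": 0, "fingers": 0.5}, {"travel": [0, 0, -1], "twist": 0, "fingers": 0.5}, {"travel": [0, 0, -1], "twist": 0, "fingers": 0.5}, {"travel": [0, 0, -1], "twist": 0, "fingers": 0.5}]}}

```text
time_s: 27.22
ee_pos: [0.5084, 0.341, 0.1196]
orientation: [1.0, 0.019, 0.001, -0.0]
contact_force: [0.0, 0.3, 0.8]
opening: 0.0639
grasp_force: 0.0
```

Emit:
{"method": "carry_out", "body": {"steps": [{"travel": [0, 0, -1], "twist": 0, "fingers": 0.5}, {"travel": [0, 0, -1], "twist": 0, "fingers": 0.5}, {"travel": [0, 0, -1], "twist": 0, "fingers": 0.5}, {"travel": [0, 0, -1], "twist": 0, "fingers": 0.5}]}}

```text
time_s: 27.72
ee_pos: [0.5081, 0.3407, 0.1987]
orientation: [1.0, 0.019, 0.0, -0.0]
contact_force: [0.6, 0.0, 0.2]
opening: 0.0642
grasp_force: 0.0
```

```bash
python3 - <<'E'
from st import *
print(s["qpos"].round(2)); im=cams.grab_frame("scene"); np.save("scene3.npy",im); c=cam("scene")
go([*b2w([-.0,.200]),.20],th+np.pi/2)
# panel in board frame: end & rear edges from w1/w3
z=np.load("w1_c.npz"); cw=(z["K"],z["R"],z["t"]); print("w1 panel end top corners",(w2b(ray(cw,[(241,160),(246,263)],.072))*1000).round(1).tolist(),"fence edge", (w2b(ray(cw,[(243,158),(30,158)],.064))*1000).round(1).tolist())
z=np.load("w3_c.npz"); cw=(z["K"],z["R"],z["t"]); print("w3 panel rear top",(w2b(ray(cw,[(569,98),(562,212)],.072))*1000).round(1).tolist())
E
```

```text
27.725 [0.50807273 0.34073026 0.19871172] board [-0.0251  0.3285] 0.0642 [0.6 0.  0.2] [-0.02 -0.08 -0.04] 2.15
[-0.26  0.33 -0.5   1.61  0.17  1.24 -2.32]
units tool x,y,z: [2.08 6.23 0.08] twist units 1.824 deg 82.1
w1 panel end top corners [[47.4, -70.4], [-48.4, -69.0]] fence edge [[48.3, -70.5], [47.5, 117.7]]
w3 panel rear top [[45.2, 134.9], [-49.5, 132.1]]
```

Emit:
{"method": "carry_out", "body": {"steps": [{"travel": [0.27, 1, 0], "twist": 0, "fingers": 0.5}, {"travel": [0.27, 1, 0], "twist": 0, "fingers": 0.5}, {"travel": [0.27, 1, 0], "twist": 0, "fingers": 0.5}, {"travel": [0.27, 1, 0], "twist": 0, "fingers": 0.5}, {"travel": [0.27, 1, 0], "twist": 0, "fingers": 0}, {"travel": [0.27, 1, 0], "twist": 0, "fingers": 0}, {"travel": [0.27, 1, 0], "twist": 0, "fingers": 0}, {"travel": [0.27, 1, 0], "twist": 0, "fingers": 0}]}}

```text
time_s: 28.78
ee_pos: [0.5573, 0.1798, 0.1963]
orientation: [1.0, 0.018, -0.001, 0.0]
contact_force: [-0.2, -0.2, 0.5]
opening: 0.0428
grasp_force: 0.0
```

Emit:
{"method": "carry_out", "body": {"steps": [{"travel": [0, 0, 0], "twist": -0.218, "fingers": 0}, {"travel": [0, 0, 0], "twist": -0.218, "fingers": 0}, {"travel": [0, 0, 0], "twist": -0.218, "fingers": 0}, {"travel": [0, 0, 0], "twist": -0.218, "fingers": 0}, {"travel": [0, 0, 0], "twist": -0.218, "fingers": 0}, {"travel": [0, 0, 0], "twist": -0.218, "fingers": 0}, {"travel": [0, 0, 0], "twist": -0.218, "fingers": 0}, {"travel": [0, 0, 0], "twist": -0.218, "fingers": 0}]}}

```text
time_s: 29.78
ee_pos: [0.557, 0.1806, 0.1962]
orientation: [0.761, 0.649, -0.001, -0.0]
contact_force: [-0.2, -0.6, 0.3]
opening: 0.043
grasp_force: 0.0
```

Emit:
{"method": "carry_out", "body": {"steps": [{"travel": [0, 0, 0], "twist": -0.218, "fingers": 0}, {"travel": [0, 0, 0], "twist": -0.218, "fingers": 0}, {"travel": [0, 0, 0], "twist": 0, "fingers": 0}, {"travel": [0, 0, 0], "twist": 0, "fingers": 0}]}}

```text
time_s: 30.28
ee_pos: [0.5572, 0.1815, 0.1968]
orientation: [0.643, 0.766, -0.0, -0.0]
contact_force: [-0.3, 0.6, 0.1]
opening: 0.0427
grasp_force: 0.0
```

```bash
python3 wpic.py w5; python3 - <<'E'
from st import *
go([*b2w([-.003,.165]),.073],th+np.pi/2)
E
```

```text
30.325 [0.55722613 0.18179602 0.19699689] 100.04052009595239 [ 0.16  0.31 -0.67  1.67  0.2   1.23 -0.37]
to dog
units tool x,y,z: [-14.57   0.23  -2.8 ] twist units 1.999 deg 90.0
30.325 [0.55722613 0.18179602 0.19699689] board [-0.0045  0.1634] 0.0425 [-0.2  0.4  0.7] [-0.04  0.05 -0.02] 100.04
units tool x,y,z: [0.08 0.08 6.2 ] twist units -0.001 deg -0.0
```

View pics/w5.png

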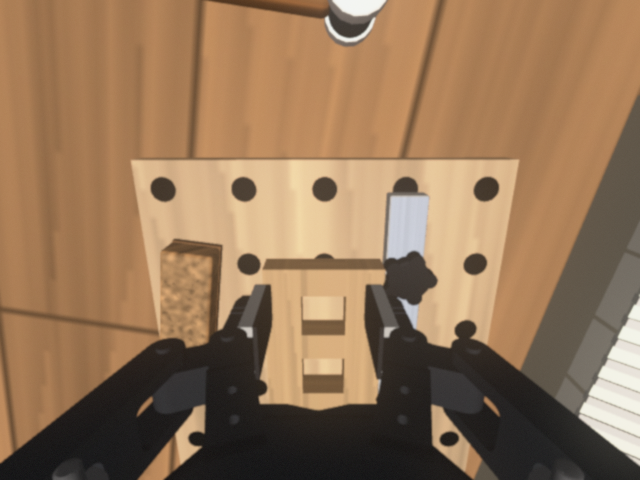

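The wrist view, looking along the panel, shows the panel's rear top edge at row ~270 (columns 264–385), the knob at (410,277), the sander at (190,290), and the mallet standing clear at (350,20).

```bash
python3 - <<'E'
from bfit import *
z=np.load("w5_c.npz"); cw=(z["K"],z["R"],z["t"])
print((w2b(ray(cw,[(264,270),(324,270),(385,269)],.072))*1000).round(1).tolist(), "lower",(w2b(ray(cw,[(266,259),(384,259)],.048))*1000).round(1).tolist(),"knob",(w2b(ray(cw,[(410,277)],.082))*1000).round(1),"sander",(w2b(ray(cw,[(222,245),(214,330)],.078))*1000).round(1),"fence",(w2b(ray(cw,[(388,193),(384,262)],.064))*1000).round(1))
E
```

```text
[[-47.5, 133.8], [-1.0, 133.8], [46.2, 134.6]] lower [[-49.5, 133.3], [49.9, 133.2]] knob [[ 63.2 132.4]] sander [[-76.5 156.5]
 [-89.2  84.1]] fence [[ 46.6 192.5]
 [ 46.8 137.1]]
```

Emit:
{"method": "carry_out", "body": {"steps": [{"travel": [0.08, 0.08, 1], "twist": 0, "fingers": 0}, {"travel": [0, 0, 1], "twist": 0, "fingers": 0}, {"travel": [0, 0, 1], "twist": 0, "fingers": 0}, {"travel": [0, 0, 1], "twist": 0, "fingers": 0}, {"travel": [0, 0, 1], "twist": 0, "fingers": 0}, {"travel": [0, 0, 0.8], "twist": 0, "fingers": 0}, {"travel": [0, 0, 0.3], "twist": 0, "fingers": 0}, {"travel": [0, 0, 0], "twist": 0, "fingers": 0}]}}

```text
time_s: 31.32
ee_pos: [0.5586, 0.1844, 0.0752]
orientation: [0.641, 0.767, -0.0, -0.0]
contact_force: [-0.5, -0.4, -0.1]
opening: 0.0429
grasp_force: 0.0
```

Emit:
{"method": "carry_out", "body": {"steps": [{"travel": [-0.4, 0, 0], "twist": 0, "fingers": 0}, {"travel": [-0.4, 0, 0], "twist": 0, "fingers": 0}, {"travel": [-0.3, 0, 0], "twist": 0, "fingers": 0}, {"travel": [-0.3, 0, 0], "twist": 0, "fingers": 0}, {"travel": [-0.3, 0, 0], "twist": 0, "fingers": 0}]}}

```text
time_s: 31.95
ee_pos: [0.5647, 0.1508, 0.0755]
orientation: [0.641, 0.768, 0.0, -0.0]
contact_force: [-1.4, 1.7, 1.8]
opening: 0.0425
grasp_force: 1.0
```

```bash
python3 st.py
```

```text
31.95 [0.56468369 0.15083843 0.07553975] board [-0.0026  0.1316] 0.0425 [-1.4  1.7  1.8] [ 0.37  0.21 -0.04] 100.27
```

Emit:
{"method": "carry_out", "body": {"steps": [{"travel": [-0.3, 0, 0], "twist": 0, "fingers": 0}, {"travel": [-0.3, 0, 0], "twist": 0, "fingers": 0}, {"travel": [-0.3, 0, 0], "twist": 0, "fingers": 0}, {"travel": [-0.3, 0, 0], "twist": 0, "fingers": 0}, {"travel": [-0.2, 0, 0], "twist": 0, "fingers": 0}, {"travel": [-0.1, 0, 0], "twist": 0, "fingers": 0}]}}

```text
time_s: 32.7
ee_pos: [0.57, 0.121, 0.0753]
orientation: [0.641, 0.767, -0.0, -0.0]
contact_force: [-0.7, 1.9, 1.8]
opening: 0.0429
grasp_force: 0.8
```

```bash
python3 - <<'E'
from st import *
im=cams.grab_frame("scene"); np.save("scene4.npy",im); c=cam("scene"); 
save("s4.png",cv2.resize(im[225:350,225:485],None,fx=3,fy=3,interpolation=cv2.INTER_CUBIC))
E
```

```text
32.7 [0.57003639 0.12095257 0.07527649] board [-0.0025  0.1013] 0.0429 [-0.7  1.9  1.8] [0.32 0.08 0.01] 100.24
```

View pics/s4.png

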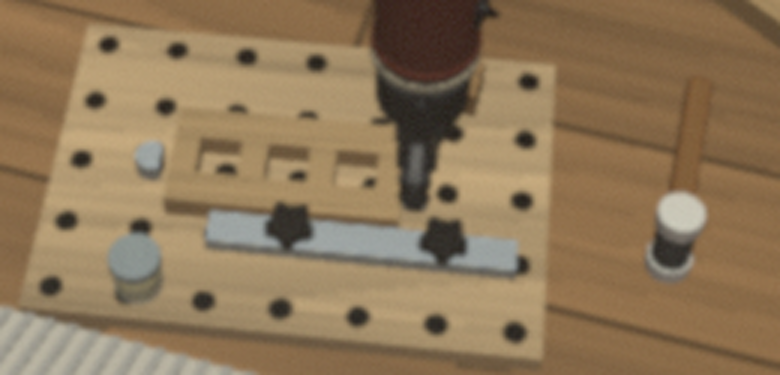

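The panel's near end (170,190) is now about 8 mm from the dog's flat (163,160), straight along the fence. I close in gently.

Emit:
{"method": "carry_out", "body": {"steps": [{"travel": [-0.1, 0, 0], "twist": 0, "fingers": 0}, {"travel": [-0.1, 0, 0], "twist": 0, "fingers": 0}, {"travel": [-0.1, 0, 0], "twist": 0, "fingers": 0}, {"travel": [-0.05, 0, 0], "twist": 0, "fingers": 0}]}}

```text
time_s: 33.25
ee_pos: [0.5712, 0.1142, 0.0753]
orientation: [0.641, 0.767, -0.0, -0.0]
contact_force: [-0.3, 0.5, 0.2]
opening: 0.0429
grasp_force: 0.5
```

Emit:
{"method": "carry_out", "body": {"steps": [{"travel": [-0.05, 0, 0], "twist": 0, "fingers": 0}, {"travel": [-0.05, 0, 0], "twist": 0, "fingers": 0}]}}

```text
time_s: 33.5
ee_pos: [0.5715, 0.1124, 0.0753]
orientation: [0.641, 0.767, -0.0, -0.0]
contact_force: [0.1, 0.8, -0.6]
opening: 0.043
grasp_force: 0.4
```

```bash
python3 st.py
```

```text
33.5 [0.5715173  0.11236273 0.07527013] board [-0.0026  0.0925] 0.043 [ 0.1  0.8 -0.6] [ 0.14  0.01 -0.07] 100.25
```

Emit:
{"method": "carry_out", "body": {"steps": [{"travel": [-0.05, 0, 0], "twist": 0, "fingers": 0}, {"travel": [-0.05, 0, 0], "twist": 0, "fingers": 0}, {"travel": [0, 0, 0], "twist": 0, "fingers": 0}]}}

```text
time_s: 33.88
ee_pos: [0.5717, 0.1113, 0.0753]
orientation: [0.641, 0.768, 0.0, -0.0]
contact_force: [-1.1, 4.0, -0.7]
opening: 0.0426
grasp_force: 2.2
```

Emit:
{"method": "carry_out", "body": {"steps": [{"travel": [-0.05, 0, 0], "twist": 0, "fingers": 0}, {"travel": [-0.05, 0, 0], "twist": 0, "fingers": 0}, {"travel": [0, 0, 0], "twist": 0, "fingers": 0}]}}

```text
time_s: 34.25
ee_pos: [0.5716, 0.1111, 0.0754]
orientation: [0.64, 0.768, 0.001, -0.001]
contact_force: [-4.1, 9.5, -0.7]
opening: 0.0429
grasp_force: 4.9
```

Butted: motion stopped and the force rose to about 10 N. I back off, lift and inspect.

Emit:
{"method": "carry_out", "body": {"steps": [{"travel": [0.3, 0, 0], "twist": 0, "fingers": 0}, {"travel": [0.7, 0, 0], "twist": 0, "fingers": 0}, {"travel": [0, 0, -1], "twist": 0, "fingers": 0}, {"travel": [0, 0, -1], "twist": 0, "fingers": 0}, {"travel": [0, 0, -1], "twist": 0, "fingers": 0}, {"travel": [0, 0, -1], "twist": 0, "fingers": 0}, {"travel": [0, 0, -1], "twist": 0, "fingers": 0}, {"travel": [0, 0, -1], "twist": 0, "fingers": 0}]}}

```text
time_s: 35.25
ee_pos: [0.5687, 0.1281, 0.1968]
orientation: [0.641, 0.767, 0.0, 0.0]
contact_force: [0.4, 1.1, 0.3]
opening: 0.0426
grasp_force: 0.0
```

Emit:
{"method": "carry_out", "body": {"steps": [{"travel": [-1, 0, -0.5], "twist": 0, "fingers": 1}, {"travel": [-1, 0, -0.5], "twist": 0, "fingers": 1}, {"travel": [-1, 0, -0.5], "twist": 0, "fingers": 1}, {"travel": [-1, 0, -0.5], "twist": 0, "fingers": 1}, {"travel": [-1, 0, 0], "twist": 0, "fingers": 1}, {"travel": [-1, 0, 0], "twist": 0, "fingers": 1}, {"travel": [-1, 0, 0], "twist": 0, "fingers": 1}, {"travel": [-1, 0, 0], "twist": 0, "fingers": 1}]}}

```text
time_s: 36.25
ee_pos: [0.5973, -0.0305, 0.235]
orientation: [0.641, 0.767, -0.0, -0.0]
contact_force: [-0.4, 0.0, -1.1]
opening: 0.0857
grasp_force: 0.0
```

Emit:
{"method": "carry_out", "body": {"steps": [{"travel": [-1, 0, 0], "twist": 0, "fingers": 1}, {"travel": [-1, 0, 0], "twist": 0, "fingers": 1}, {"travel": [-1, 0, 0], "twist": 0, "fingers": 1}, {"travel": [-1, 0, 0], "twist": 0, "fingers": 1}, {"travel": [0, 0, 0], "twist": 0, "fingers": 1}, {"travel": [0, 0, 0], "twist": 0, "fingers": 1}]}}

```text
time_s: 37.0
ee_pos: [0.6114, -0.1071, 0.2353]
orientation: [0.641, 0.768, 0.0, -0.0]
contact_force: [0.1, 0.8, -0.1]
opening: 0.0853
grasp_force: 0.0
```

```bash
python3 wpic.py w6; python3 - <<'E'
from bfit import *
z=np.load("w6_c.npz"); cw=(z["K"],z["R"],z["t"])
for y in(-.128,-.1,0): print(y,proj(cw,[*b2w([0,y]),.07]).round(0))
p=proj(cw,[*b2w([0,-.12]),.068])[0].astype(int); im=cv2.imread("pics/w6.png"); x,y=np.clip(p-[95,75],0,None)
cv2.imwrite("pics/w6z.png",cv2.resize(im[y:y+150,x:x+190],None,fx=4,fy=4)); print(x,y)
E
```

```text
37.05 [ 0.61144048 -0.1067595   0.23538624] 100.32525218197246 [ 0.53  0.33 -0.53  1.54  0.17  1.31  0.15]
to dog
units tool x,y,z: [ 0.11  0.08 -0.88] twist units -1.994 deg -89.7
-0.128 [[321. 217.]]
-0.1 [[321. 185.]]
0 [[322.  51.]]
226 132
```

View pics/w6z.png

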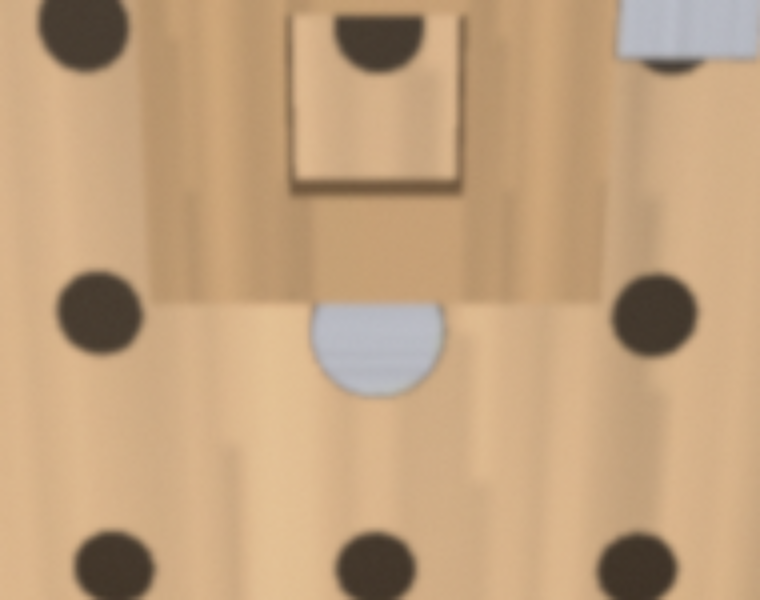

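The crop shows the panel end (row 302) flush and parallel against the dog's flat (312–445), level with the holes (100,313) and (655,315). One check remains: the gap to the fence.

```bash
python3 - <<'E'
from bfit import *
z=np.load("w6_c.npz"); cw=(z["K"],z["R"],z["t"]); im=np.load("w6.npy")
print((w2b(ray(cw,[(376.5,207),(377.5,180),(264.2,207)],.072))*1000).round(1).tolist(),(w2b(ray(cw,[(380.3,146),(379.8,140)],.064))*1000).round(1).tolist())
save("w6y.png",cv2.resize(im[0:200,250:450],None,fx=3,fy=3))
E
```

```text
[[46.9, -118.5], [46.4, -95.7], [-48.1, -118.9]] [[48.6, -68.9], [47.9, -64.1]]
```

View pics/w6y.png

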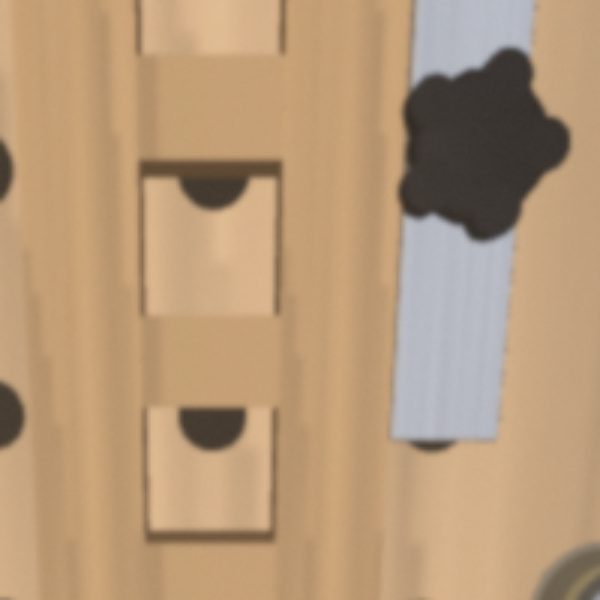

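The panel runs parallel to the fence with a gap of about 1–2 mm, as at the start. The mallet stands clear of the board, the dog is down, and the gripper is high and clear. I hand the job in.

```bash
python3 -c "
from rig import manip; print(manip.close_job())"
```

```text
the job is handed in; nothing more can be done
None
```

I handed the job in at about 37 s: the dog is turned square and pressed down onto the board with the mallet, the panel lies along the fence (about 1–2 mm gap, as at the start) with its end butted to the dog's flat, and the mallet stands on the table clear of the board, about 33 mm nearer it than where I picked it up.

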